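Roll the milling jar up the ramp and start the jar mill

TASK

Load the jar mill without grasping or lifting anything: with your fingers behind the steel jar lying at the foot of the ramp, push it steadily and slowly up the ramp, staying in contact so that it never rolls back or runs ahead, until it lies over the crest against its stop. Then press the start button on top of the drive housing right down with a fingertip, let it come up, and leave the jar against the stop; do not disturb the other things on the bench.

Things in the scene. Friction and masses are not known exactly. Their poses are not given: they have to be found in the camera images.
- mill: Steel bench jar mill with loading ramp, fixed, 390 mm long, 150 wide. Origin on the bench under its centre line; x level, the way a jar travels (up the ramp to the stop), z up. At its high end the white drive housing, 119 to 214 mm along x, 85 mm high. Side rails 120 mm apart inside, 6 thick, 14 mm above apron, ramp and seat. A jar let go on the ramp rolls back.
- foot (a point): Foot of the ramp on its centre line, 90 mm behind the mill's origin (x = -90), 6 mm above the bench. Behind it lies the level apron, 6 mm high, to x = -170, ended by a rib 5 mm thick whose top is 11 mm above the bench.
- crest (a point): Crest at the top of the ramp on its centre line, x = 50 mm, 24 mm above the bench. From there the seat falls at 9 degrees for 60 mm to the stop: a jar past the crest tends to roll on against the stop and stays there, but rubbing on a side rail may hold it short, so it is best pushed right home.
- stop (a point): Upright stop: centre of its black rubber pad's face, x = 110 mm, 44 mm above the bench, facing back towards the ramp; the stop's top is 70 mm above the bench.
- ramp: The sloping steel plate of the mill, 141 mm long, 132 mm wide with its side rails, 7.3 degrees steep. Origin at the centre of its upper surface, x up the slope, z square to the surface.
- seat (a point): The point where the centre of the jar comes to lie when it rests against the stop: 80 mm along the mill's x from its origin, 50 mm above the bench; axes as those of mill.
- jar: Steel milling jar, a closed plain cylinder, 60 mm in diameter, 100 mm long, about 0.4 to 0.85 kg, with two thin black bands; it lies across the apron at the foot of the ramp and is free to roll. Origin at its centre, y along its cylinder axis (x and z turn with it as it rolls).
- start (a joint): Start button on top of the drive housing: 0 is up, grows as it is pressed, 0.006 m is fully down; it springs back, 4 N takes it fully down.
- start_top (a point): Centre of the top face of the start button, a round grey button 32 mm across, the larger of two round grey things on top of the drive housing; it is pressed straight down.
- beaker: Bystander: glass beaker, open, 68 mm across, 85 mm tall, loose on the bench; origin at the centre of its underside.
- amber: Bystander: amber glass bottle, 62 mm across, 135 mm tall, loose on the bench; origin at the centre of its underside.
- powder_jar: Bystander: white plastic jar, 52 mm across, 65 mm tall, loose on the bench; origin at the centre of its underside.
- spare_jar: Bystander: second, shorter steel jar standing on its end, 60 mm across, 75 mm tall; not to be used, loose on the bench; origin at the centre of its underside.
- collar: Bystander: steel ring lying flat, 60 mm across with a 42 mm hole, 16 mm tall, loose on the bench; origin at the centre of its underside.
- crucible: Bystander: white porcelain crucible, 48 mm across, 36 mm tall, loose on the bench; origin at the centre of its underside.
- wrench: Bystander: steel lid wrench, 170 mm long, lying loose on the bench; origin under its middle.
Mind the look-alikes: they are no part of the job. What is shaped like the jar but pink or purple is not meant.

How it is judged:
On the way, in this order (a step that is already met when the one before it is completed fails the run):
1. the jar is on the upper half of the ramp, pushed by the fingers (x of jar in the frame of mill between -0.03 and 0.045 m and contact force between the fingers and jar above 0.03 N).
2. the jar lies against its stop (x of jar in the frame of seat between -0.005 and 0.006 m and y of jar in the frame of seat between -0.014 and 0.014 m and z of jar in the frame of seat between -0.006 and 0.006 m and angle between the y axis of jar and the y axis of mill, either way round below 0.1 rad and linear speed of jar below 0.02 m/s), for 0.2 s.
3. the start button is pressed down, the jar staying home (value of joint start above 0.0045 m and x of jar in the frame of seat between -0.005 and 0.006 m and y of jar in the frame of seat between -0.014 and 0.014 m and z of jar in the frame of seat between -0.006 and 0.006 m and angle between the y axis of jar and the y axis of mill, either way round below 0.1 rad).
4. the start button has come up (value of joint start below 0.0015 m), for 0.1 s.
At the end, for the whole second after the job is handed in: The jar rests on the seat against the stop (its centre within 5 mm along and 14 mm across of the seat point, its axis within 0.1 rad of square to the ramp), is still, the start button has been pressed and is up again, and no bystander has moved more than 20 mm (x of jar in the frame of seat between -0.005 and 0.006 m and y of jar in the frame of seat between -0.014 and 0.014 m and z of jar in the frame of seat between -0.006 and 0.006 m and angle between the y axis of jar and the y axis of mill, either way round below 0.1 rad and linear speed of jar below 0.01 m/s and value of joint start below 0.0015 m and contact force between jar and mill above 0.5 N and distance of each of beaker, amber, powder_jar, spare_jar, collar, crucible, wrench from where it was at the start of the episode below 0.02 m); the robot touches nothing.
It fails at once if the jar is lifted off the apron, ramp or seat, or tipped up (z of jar in the frame of mill above 0.064 m or (x of jar in the frame of mill below -0.09 m and z of jar in the frame of mill above 0.048 m) or (x of jar in the frame of mill between -0.08 and 0.05 m and z of jar in the frame of ramp above 0.04 m) or angle between jar's own y axis and vertical below 1.35 rad).
It fails at once if the jar runs free on the ramp (rolls back, or is shot up it): faster than 0.2 m/s there with no finger touching it (x of jar in the frame of mill between -0.085 and 0.045 m and contact force between the fingers and jar below 0.03 N and linear speed of jar above 0.2 m/s).
It fails at once if the start button is pressed while the jar is not home against its stop (value of joint start above 0.003 m and not (x of jar in the frame of seat between -0.005 and 0.006 m and y of jar in the frame of seat between -0.014 and 0.014 m and z of jar in the frame of seat between -0.006 and 0.006 m and angle between the y axis of jar and the y axis of mill, either way round below 0.1 rad)).
It fails at once if a bystander is moved by more than 20 mm (distance of any of beaker, amber, powder_jar, spare_jar, collar, crucible, wrench from where it was at the start of the episode above 0.02 m).
It fails at once if the jar leaves the mill (x of jar in the frame of mill below -0.19 m or y of jar in the frame of mill above 0.05 m or y of jar in the frame of mill below -0.05 m).
It also fails if it takes over 48 s, if anything falls off the work surface, if the arm or the gripper's body presses on something with over 40 N, if the wrist force passes 120 N, or if a joint passes its speed limit or range.

ROBOT

A 6-joint arm with a two-finger parallel gripper is mounted at the origin on the work surface. World frame = base frame: x ahead of the robot, y to its left, z up, the work surface at z = 0. Lengths are in m, angles in rad, forces in N, time in s.
With the tool pointing down it reaches from about 0.3 to 1 m from the base axis. Payload 5.1 kg.
Tool frame: the origin (TCP) lies on the centre line of the jaws, within the pads' length; the fingertips stand 22 mm ahead of it and the grasp point (between the pads) lies 3 mm ahead of it; z points along the fingers, y is the line along which they close (so a half turn about z gives the same grasp; the last joint's range is limited). The gripper opens to 95 mm and grips with 3 to 60 N. Pads are 20 mm wide; open, the fingers measure 119 mm over their backs; the gripper's body (75 mm by 180 mm) begins 59 mm behind the grasp point.
Start: joints at [-1.413, 0.124, 1.65, -0, 1.367, -0.083], TCP at [0.155, -0.631, 0.204] pointing down, gripper open.
Joint ranges: [-2.61, 2.61], [-1.02, 2.33], [0.03, 2.71], [-1.35, 4.49], [0.32, 2.68], [-2.91, 2.91]. Speed limits (rad/s): [2.57, 2.57, 3.14, 3.14, 3.14, 3.14].

INTERFACE

Orientations are given as a unit quaternion [w, x, y, z].
In Python, from cell import r, snapshot gives the robot as it stands.
- The arm moves only by the tool apply_moves, never from a script. Its argument "series" is a list of rows, each a list of 2 entries, a list of its own where there are three numbers: the shift along the world's x, y, z in m, then the turn about the world's z in degrees. In form: [[[x, y, z], spin], ...]. A call has 1 to 12 rows; each row shifts and turns the commanded pose from where the row before left it; what a row does not reach is not made up. A row lasts 1/12 s, in which the tool goes at most 41.7 mm and 7.16 degrees, less where a joint would pass 70% of its speed; a pose out of reach is approached as far as the arm can. A call with a gripper value outside its range is refused whole. "grip" is the finger opening in m, from 0 to 0.0951, set as the call begins (left out, the last holds). The fingers move at their own pace and stop on an object; the grip force is fixed at half the most. Time passes only in rows, so rows that do not move let the fingers close. It gives the time, the measured TCP pose, the force, the opening and the grip force at its end, in the units of the state.
- r.observe(): the state, without advancing time (a new reading comes with each control period).
- snapshot(name): name is "scene" or "top" or "wrist"; returns a dict with "img" (384x512x3 uint8, red, green, blue), "mtx" (3x3 intrinsics, pixels), "extrinsics" (4x4, takes a point from world to camera coordinates). Camera axes: x right, y up, looking along -z (the intrinsics and any distortion apply to the point x, -y, -z); pixel columns grow to the right and rows downward; lengths in m; the calibration is good to about 2 mm. A picture is of the moment at which its call begins. There is no depth.
- r.hand_in(): hands the job in; it is judged then, once.
The state is a dict: "time_s": time; "joint_positions": joint angles; "qd": joint speeds; "joint_torque": joint torques, N m; "eef_pos": TCP position; "tcp_rot": TCP orientation; "force": force on the tool from outside, world axes, zero at the start; "moment": the same for the moment, N m; "grip_width": finger opening in m; "grip_force": force on a finger pad.
Only numpy, scipy, OpenCV 4.12 (cv2) and the standard library are available. Lean on these libraries where they do the work, as an engineer would, in place of code of your own. Each camera call takes 0.05 s, during which the arm holds its last target. There are 200 camera calls.

## Working session

There is one attempt and no reset: what is moved stays moved. The work goes in short steps, Python scripts to look and compute and a tool call to move; the robot and the scene stay as the last step left them, time stands still between calls to the robot, and variables do not carry over. Pictures are saved under pics/ and viewed, at most 10 in all, crops included, and the job is handed in when it is done.

Besides the shell and the picture viewer there is one more tool, called after ">>>" by a JSON object that holds its "method" and its "body". apply_moves: Moves the arm, as the interface text tells. Its arguments: {"type":"object","properties":{"series":{"type":"array","items":{"type":"array"}},"grip":{"type":"number"}},"required":["series"]}

```bash
mkdir -p pics; python3 - <<'E'
from cell import r, snapshot
import cv2,pickle
d={}
for n in("scene","top"):
    s=snapshot(n);d[n]=s;cv2.imwrite(f"pics/{n}0.png",cv2.resize(s["img"][:,:,::-1],(800,600),interpolation=cv2.INTER_CUBIC))
    print(n,s["mtx"],s["extrinsics"])
pickle.dump(d,open("d.pkl","wb"))
o=r.observe();print(o)
E
```

```text
scene [[390.24370956   0.         245.92639035]
 [  0.         390.24370956 190.0554272 ]
 [  0.           0.           1.        ]] [[ 0.8865374   0.46251573  0.01142965 -0.46331156]
 [-0.30190702  0.55961426  0.77180569  0.13446538]
 [ 0.35057608 -0.6876853   0.63575572 -1.2201508 ]
 [ 0.          0.          0.          1.        ]]
top [[436.1606723    0.         261.24204042]
 [  0.         436.1606723  188.82497888]
 [  0.           0.           1.        ]] [[-0.01236236 -0.99981619  0.01465444 -0.10369308]
 [ 0.9876376  -0.00991881  0.15644037 -0.56448206]
 [-0.15626626  0.01640725  0.98757868 -0.98035575]
 [ 0.          0.          0.          1.        ]]
{'time_s': 0.1, 'joint_positions': array([-1.41261439e+00,  1.24435876e-01,  1.65152784e+00, -1.35865725e-05,
        1.36752781e+00, -8.25828851e-02]), 'qd': array([-0.00038092, -0.00218381, -0.00400681, -0.00010527, -0.00053328,
       -0.00014255]), 'joint_torque': array([ 1.68155493e-03, -4.18879831e+01, -3.61097145e+01,  7.77377025e-02,
        4.61047946e-02, -6.49306503e-05]), 'eef_pos': array([ 0.15487228, -0.63065529,  0.20281828]), 'tcp_rot': array([-9.48504124e-04,  9.92762171e-01,  1.20093175e-01, -4.25269695e-05]), 'force': array([ 0.11136932,  0.25549032, -0.12779448]), 'moment': array([-0.01451263, -0.00579793,  0.02216673]), 'grip_force': 0.0, 'grip_width': 0.09503897264009688}
```

View pics/scene0.png

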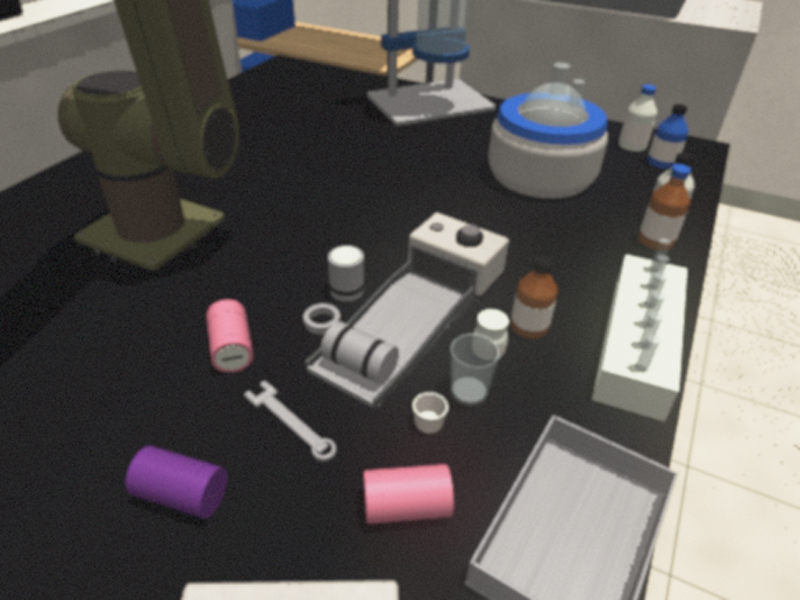

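View pics/top0.png

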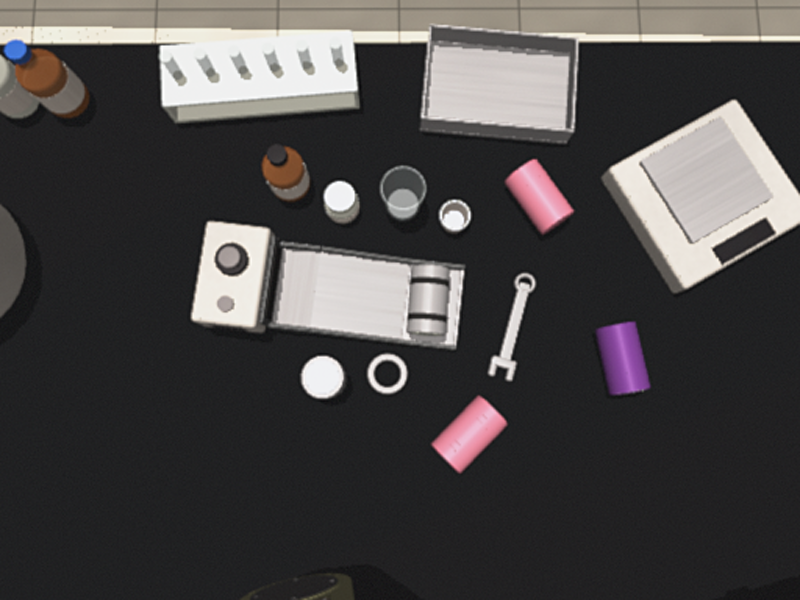

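The top view shows the mill running leftwards, with its housing at about (232,275) and the ramp in the middle. The steel jar with black bands lies on the apron at (428,300). Three look-alikes match its shape: pink at (540,196) and (470,434), purple at (622,358). The spare steel jar stands at (322,377). Only the banded steel jar on the apron fits the description. There are two round things on the housing, a large dark one at (231,258), which is the start button, and a small one at (226,303). I'll confirm with an enlarged crop.

```bash
python3 - <<'E'
import cv2,pickle
d=pickle.load(open("d.pkl","rb"))
i=d["top"]["img"][132:232,115:305,::-1]
cv2.imwrite("pics/c1.png",cv2.resize(i,None,fx=4,fy=4,interpolation=cv2.INTER_CUBIC))
i=d["scene"]["img"][130:260,190:330,::-1]
cv2.imwrite("pics/c2.png",cv2.resize(i,None,fx=4,fy=4,interpolation=cv2.INTER_CUBIC))
E
```

```text
(no output)
```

View pics/c1.png

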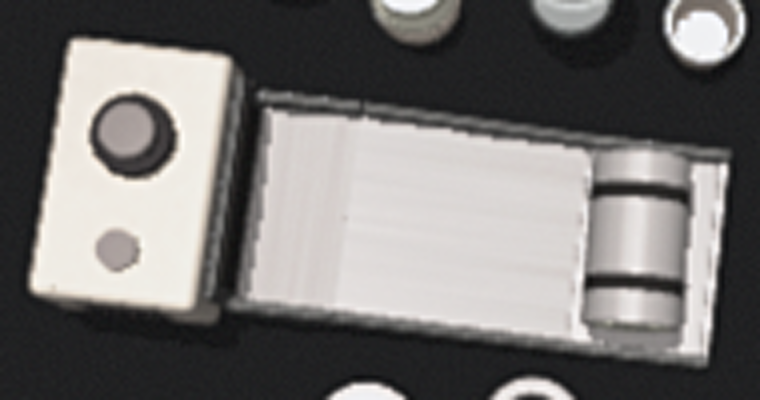

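View pics/c2.png

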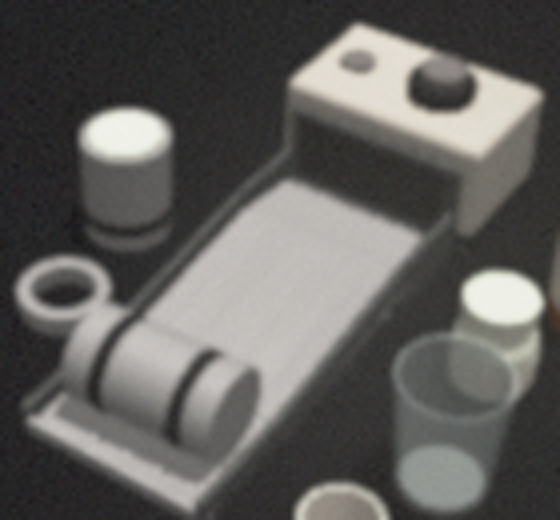

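```bash
cat > h.py <<'E'
import numpy as np,pickle
from scipy.optimize import least_squares
d=pickle.load(open("d.pkl","rb"))
def proj(c,p):
    s=d[c];q=s["extrinsics"]@np.append(p,1);q=q[:3]*[1,-1,-1];u=s["mtx"]@q;return u[:2]/u[2]
def c1(u,v):return "top",np.array([115+(u+.5)/4-.5,132+(v+.5)/4-.5])
def c2(u,v):return "scene",np.array([190+(u+.5)/4-.5,130+(v+.5)/4-.5])
def T(m,p):
    c,s=np.cos(m[2]),np.sin(m[2]);return np.array([m[0]+c*p[0]-s*p[1],m[1]+s*p[0]+c*p[1],p[2]])
def ray(c,uv):
    s=d[c];E=s["extrinsics"];R=E[:3,:3];o=-R.T@E[:3,3];q=np.linalg.inv(s["mtx"])@np.append(uv,1);return o,R.T@(q*[1,-1,-1])
def onz(c,uv,z):
    o,v=ray(c,uv);return o+v*(z-o[2])/v[2]
E
python3 - <<'E'
from h import *
H=.085
obs=[(c1(68,38),(.214,-.075,H)),(c1(234,56),(.119,-.075,H)),(c1(200,308),(.119,.075,H)),(c1(30,293),(.214,.075,H)),
(c1(731,155),(-.175,-.066,.020)),(c1(706,365),(-.175,.066,.020)),
(c2(362,22),(.214,.075,H)),(c2(291,84),(.119,.075,H)),(c2(478,159),(.119,-.075,H)),(c2(543,95),(.214,-.075,H)),
]
f=lambda m:np.concatenate([proj(c,T(m,p))-uv for (c,uv),p in obs])
s=least_squares(f,[.6,.1,1.57],loss="soft_l1",f_scale=1.);print(s.x,np.degrees(s.x[2]));print(f(s.x).reshape(-1,2).round(1))
m=s.x;np.save("m.npy",m)
b=least_squares(lambda p:np.r_[proj("top",p)-c1(127,130)[1],proj("scene",p)-c2(446,73)[1]],[.6,.2,.1]);print("button",b.x,b.fun)
c,sn=np.cos(m[2]),np.sin(m[2]);inv=lambda w:np.array([[c,sn],[-sn,c]])@(w[:2]-m[:2])
print("button mill",inv(b.x))
for z in(.036,.066):
  for p in[(638,236),(640,155),(633,322),(640,188),(635,283),(592,180),(690,185),(583,315),(682,318)]:
    print(z,p,inv(onz(*c1(*p),z)).round(4))
for n,p in dict(stop=(.11,0,.044),seat=(.08,0,.05),foot=(-.09,0,.006)).items():print(n,T(m,p))
for u,v,z in[(440,215,0.03),(403,190,.085),(388,374,.016),(322,377,.07),(524,285,0),(340,200,.065)]:
    w=onz("top",np.array([u,v])*.64,z);print(u,v,w.round(3),inv(w).round(3))
E
```

```text
[ 0.57034954 -0.01757712  1.44324974] 82.69211874808518
[[ 0.4 -0.6]
 [ 0.1 -0.3]
 [-1.3  1.5]
 [-1.   0.3]
 [ 0.3 -0.7]
 [ 0.9  0.7]
 [-0.9  0.6]
 [-1.2  0. ]
 [ 1.3  0.4]
 [ 1.3 -0.5]]
button [0.61164069 0.14552081 0.10517514] [ 0.07501057  0.13754762  0.18232426 -0.04571144]
button mill [ 0.16702536 -0.02020952]
0.036 (638, 236) [-0.1234 -0.0055]
0.036 (640, 155) [-0.1192 -0.0543]
0.036 (633, 322) [-0.1261  0.0457]
0.036 (640, 188) [-0.1214 -0.0344]
0.036 (635, 283) [-0.1247  0.0226]
0.036 (592, 180) [-0.0924 -0.0358]
0.036 (690, 185) [-0.1508 -0.0397]
0.036 (583, 315) [-0.0964  0.0451]
0.036 (682, 318) [-0.1545  0.04  ]
0.066 (638, 236) [-0.1226 -0.0008]
0.066 (640, 155) [-0.1185 -0.0481]
0.066 (633, 322) [-0.1253  0.049 ]
0.066 (640, 188) [-0.1207 -0.0288]
0.066 (635, 283) [-0.1239  0.0265]
0.066 (592, 180) [-0.0926 -0.0302]
0.066 (690, 185) [-0.1492 -0.034 ]
0.066 (583, 315) [-0.0964  0.0483]
0.066 (682, 318) [-0.1528  0.0434]
stop [0.58434165 0.09152934 0.044     ]
seat [0.58052562 0.06177303 0.05      ]
foot [ 0.55890144 -0.10684605  0.006     ]
440 215 [ 0.691 -0.161  0.03 ] [-0.127 -0.138]
403 190 [ 0.715 -0.104  0.085] [-0.067 -0.154]
388 374 [ 0.447 -0.078  0.016] [-0.076  0.115]
322 377 [0.441 0.016 0.07 ] [0.017 0.132]
524 285 [ 0.585 -0.294  0.   ] [-0.272 -0.049]
340 200 [ 0.706 -0.009  0.065] [ 0.026 -0.134]
```

The crop confirms it: the banded steel jar is on the apron and the big grey button at c1 (127,130) is the start button. The mill is at (0.570, -0.018), heading 82.7°. The jar is at mill x of about -0.122, almost centred and about 4° askew. I'll move behind it with the fingers spread across the channel.

>>> {"method": "apply_moves", "body": {"series": [[[0.02, 0.022, 0], 5.7], [[0.02, 0.022, 0], 5.7], [[0.02, 0.022, 0], 5.8], [[0.02, 0.022, 0], 5.7], [[0.02, 0.022, 0], 5.7], [[0.02, 0.022, 0], 5.8], [[0.02, 0.022, 0], 5.7], [[0.02, 0.022, 0], 5.7], [[0.02, 0.022, 0], 5.8], [[0.02, 0.022, 0], 5.7], [[0.02, 0.022, 0], 5.8], [[0.02, 0.022, 0], 5.8]], "grip": 0.066}}

```text
time_s: 1.1
eef_pos: [0.3955, -0.3658, 0.2035]
tcp_rot: [-0.0, 0.749, 0.662, 0.0]
force: [0.1, -0.3, 0.7]
grip_width: 0.066
grip_force: 0.0
```

>>> {"method": "apply_moves", "body": {"series": [[[0.02, 0.022, 0], 0], [[0.02, 0.022, 0], 0], [[0.02, 0.022, 0], 0], [[0.02, 0.022, 0], 0], [[0.02, 0.022, 0], 0], [[0.02, 0.022, 0], 0], [[0.02, 0.022, 0], 0], [[0.013, 0.019, 0], 0], [[0, 0, 0], 0], [[0, 0, 0], 0], [[0, 0, 0], 0]]}}

```text
time_s: 2.02
eef_pos: [0.5475, -0.1945, 0.2035]
tcp_rot: [-0.0, 0.751, 0.661, -0.0]
force: [0.9, -1.2, 0.9]
grip_width: 0.066
grip_force: 0.0
```

>>> {"method": "apply_moves", "body": {"series": [[[0, 0, -0.02], 0], [[0, 0, -0.02], 0], [[0, 0, -0.02], 0], [[0, 0, -0.02], 0], [[0, 0, -0.02], 0], [[0, 0, -0.018], 0], [[0, 0, -0.012], 0], [[0, 0, 0], 0], [[0, 0, 0], 0]]}}

```text
time_s: 2.77
eef_pos: [0.5473, -0.1948, 0.0736]
tcp_rot: [-0.001, 0.751, 0.66, -0.0]
force: [-0.1, 0.4, 1.3]
grip_width: 0.0661
grip_force: 0.0
```

```bash
python3 - <<'E'
from cell import r, snapshot
import cv2,numpy as np
a=snapshot("scene")["img"][150:270,190:340,::-1];b=snapshot("top")["img"][132:252,175:325,::-1]
i=np.hstack([a,b]);cv2.imwrite("pics/p1.png",cv2.resize(i,None,fx=2.6,fy=2.6,interpolation=cv2.INTER_CUBIC))
print(r.observe()["eef_pos"])
E
```

```text
[ 0.54875617 -0.19506877  0.07548525]
```

View pics/p1.png

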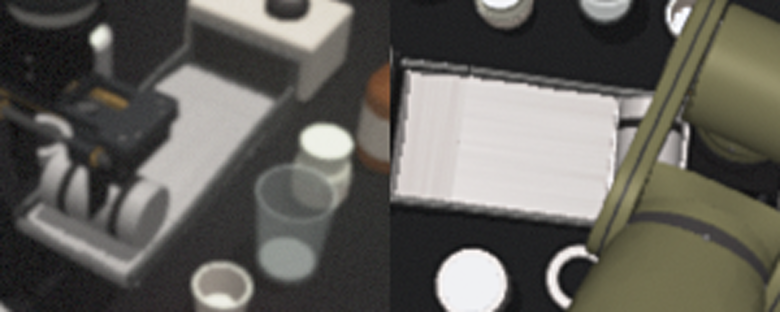

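```bash
python3 - <<'E'
from h import *
m=np.load("m.npy")
f=lambda p:((proj("scene",p)-[190,150])*2.6).round()
for x in(-.168,-.188):
  for y in(.033,.045,-.033,-.045):print(x,y,f(T(m,(x,y,.0535))),f(T(m,(x,y,.1))))
print(f(T(m,(-.122,-.05,.036))),f(T(m,(-.122,.05,.036))))
E
```

```text
-0.168 0.033 [ 44. 197.] [ 41. 158.]
-0.168 0.045 [ 33. 192.] [ 30. 152.]
-0.168 -0.033 [105. 229.] [104. 190.]
-0.168 -0.045 [116. 236.] [116. 196.]
-0.188 0.033 [ 29. 211.] [ 25. 171.]
-0.188 0.045 [ 18. 205.] [ 14. 165.]
-0.188 -0.033 [ 90. 244.] [ 89. 204.]
-0.188 -0.045 [102. 250.] [101. 210.]
[152. 220.] [ 62. 174.]
```

```bash
python3 - <<'E'
from cell import r, snapshot
import cv2,numpy as np
a=snapshot("scene")["img"][170:270,180:280,::-1]
cv2.imwrite("pics/p2.png",cv2.resize(a,None,fx=6,fy=6,interpolation=cv2.INTER_CUBIC))
E
```

```text
(no output)
```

View pics/p2.png

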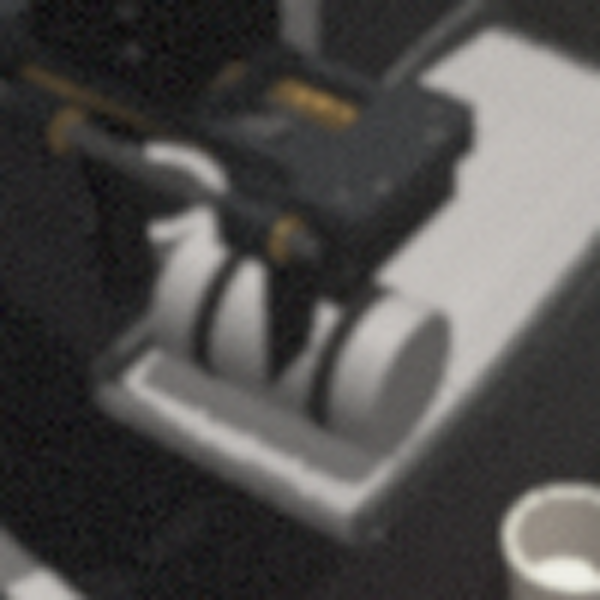

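```bash
python3 - <<'E'
from cell import r, snapshot
import cv2,pickle
from h import *
s=snapshot("wrist");d["wrist"]=s;pickle.dump(d,open("d.pkl","wb"))
a=s["img"][:,:,::-1]
cv2.imwrite("pics/w1.png",cv2.resize(a,(800,600),interpolation=cv2.INTER_CUBIC))
E=s["extrinsics"];print(-E[:3,:3].T@E[:3,3],E[:3,:3].T@[0,0,-1])
m=np.load("m.npy")
for n,p in dict(tipA=(-.178,.033,.0535),tipB=(-.178,-.033,.0535),tipAf=(-.168,.033,.0535),tipBf=(-.168,-.033,.0535),jA=(-.122,.05,.066),jB=(-.122,-.05,.066),ribA=(-.175,.06,.011),ribB=(-.175,-.06,.011)).items():
    print(n,proj("wrist",T(m,p))/.64)
print(r.observe()["eef_pos"],r.observe()["joint_positions"])
E
```

```text
[ 0.5572866  -0.12716399  0.25642439] [-0.02825555 -0.24284717 -0.96965297]
tipA [324.39087555 328.42385719]
tipB [456.68639549 328.45330943]
tipAf [323.60885274 309.12484527]
tipBf [457.43824145 309.17193431]
jA [276.23727955 215.8785717 ]
jB [504.2803847  216.10113495]
ribA [289.73985606 300.88335085]
ribB [491.9115623  300.96562571]
[ 0.54901504 -0.19488209  0.07574836] [-4.33211778e-01  8.89661529e-02  1.91382179e+00 -3.40574826e-05
  1.13587452e+00 -3.05574941e-01]
```

View pics/w1.png

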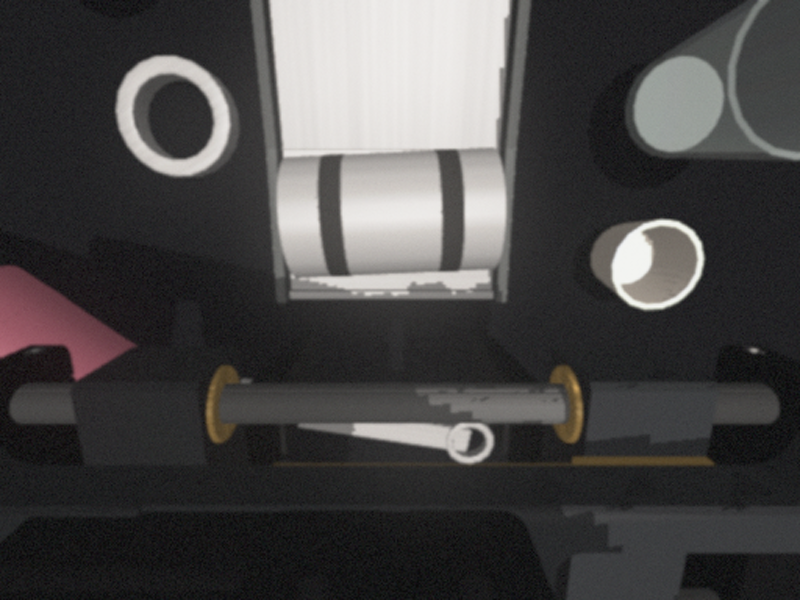

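The wrist view shows the rib at (290–492, 300) and the jar centre at about (391,213), both where predicted. The fingers are behind the jar and clear of it. Descending.

>>> {"method": "apply_moves", "body": {"series": [[[0, 0, -0.007], 0], [[0, 0, -0.007], 0], [[0, 0, -0.006], 0], [[0, 0, -0.005], 0], [[0, 0, -0.004], 0], [[0, 0, 0], 0], [[0, 0, 0], 0]]}}

```text
time_s: 3.55
eef_pos: [0.5477, -0.1941, 0.0444]
tcp_rot: [-0.0, 0.751, 0.661, -0.0]
force: [0.5, -0.1, -0.1]
grip_width: 0.0658
grip_force: 0.0
```

```bash
python3 - <<'E'
from cell import r, snapshot
import cv2
from h import *
a=snapshot("scene")["img"][170:270,180:280,::-1]
cv2.imwrite("pics/p3.png",cv2.resize(a,None,fx=6,fy=6,interpolation=cv2.INTER_CUBIC))
m=np.load("m.npy")
o=r.observe();print(o["eef_pos"],o["force"])
z=o["eef_pos"][2]-.022
for x in(-.168,-.188):
  for y in(.033,.045,-.033,-.045):print(x,y,((proj("scene",T(m,(x,y,z)))-[180,170])*6).round())
E
```

```text
[ 0.54800875 -0.19422967  0.04486407] [-0.44649334 -0.02267156 -1.19278665]
-0.168 0.033 [165. 392.]
-0.168 0.045 [141. 379.]
-0.168 -0.033 [303. 467.]
-0.168 -0.045 [329. 481.]
-0.188 0.033 [132. 423.]
-0.188 0.045 [107. 410.]
-0.188 -0.033 [270. 500.]
-0.188 -0.045 [297. 514.]
```

View pics/p3.png

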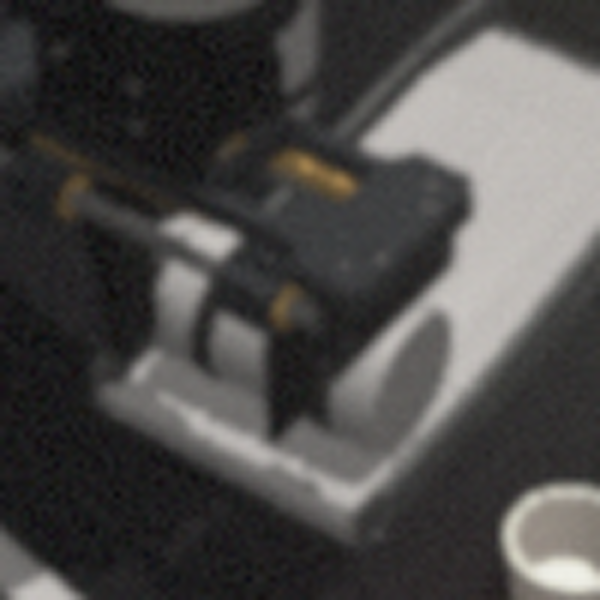

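```bash
python3 - <<'E'
from cell import r, snapshot
import cv2,pickle
from h import *
s=snapshot("wrist");d["wrist"]=s
a=cv2.resize(s["img"][:,:,::-1],(800,600),interpolation=cv2.INTER_CUBIC)[150:500].astype(float)
b=snapshot("scene")["img"][170:270,180:280,::-1].astype(float)
b=cv2.resize(b,(350,350),interpolation=cv2.INTER_CUBIC)
g=lambda a:(255*np.clip(a/130,0,1)**.5).astype(np.uint8)
i=np.hstack([g(a[:,150:600]),g(b)])
cv2.imwrite("pics/w2.png",i)
m=np.load("m.npy")
for y in(.033,.045,-.033,-.045):
  for x in(-.168,-.188): print(x,y,proj("wrist",T(m,(x,y,.0225)))/.64-[150,150])
E
```

```text
-0.168 0.033 [176.01763769 160.27117396]
-0.188 0.033 [177.48458663 198.35054717]
-0.168 0.045 [151.71844428 160.23373878]
-0.188 0.045 [153.73334798 198.3143126 ]
-0.168 -0.033 [309.65488253 160.47705464]
-0.188 -0.033 [308.10845127 198.54982517]
-0.168 -0.045 [333.95105099 160.51448516]
-0.188 -0.045 [331.85679987 198.58605533]
```

View pics/w2.png

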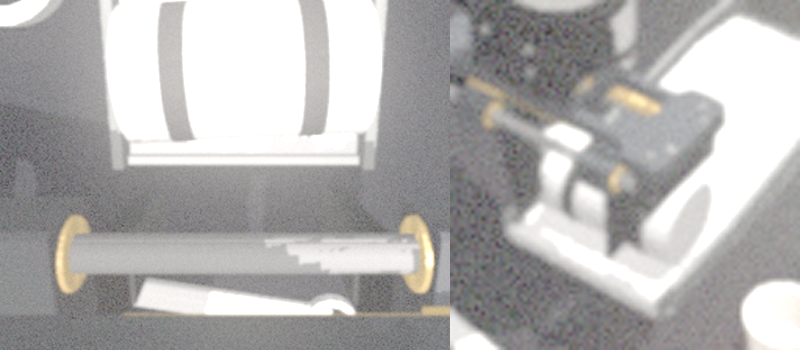

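The enhanced views put the visible fingertips (about (280,440) in the scene crop) somewhat higher than computed, so I'll run low. A low setting works whichever height is right. I'll approach the jar slowly and watch the force.

>>> {"method": "apply_moves", "body": {"series": [[[0, 0, -0.003], 0], [[0, 0, -0.003], 0], [[0, 0, 0], 0], [[0.0003, 0.0025, 0], 0], [[0.0003, 0.0025, 0], 0], [[0.0003, 0.0025, 0], 0], [[0.0004, 0.0025, 0], 0], [[0.0003, 0.0025, 0], 0]]}}

```text
time_s: 4.37
eef_pos: [0.5497, -0.1814, 0.0391]
tcp_rot: [0.0, 0.751, 0.661, 0.0]
force: [-0.1, -0.0, 0.1]
grip_width: 0.066
grip_force: 0.0
```

>>> {"method": "apply_moves", "body": {"series": [[[0.0003, 0.002, -0.001], 0], [[0.0003, 0.002, -0.001], 0], [[0.0002, 0.002, -0.001], 0], [[0.0003, 0.002, 0], 0], [[0.0003, 0.002, 0], 0], [[0.0002, 0.002, 0], 0]]}}

```text
time_s: 4.87
eef_pos: [0.5519, -0.1724, 0.0388]
tcp_rot: [0.002, 0.75, 0.661, -0.002]
force: [-6.0, -6.9, 14.6]
grip_width: 0.0664
grip_force: 6.7
```

```bash
cat > look.py <<'E'
from cell import r, snapshot
import cv2,sys
from h import *
m=np.load("m.npy");c,s=np.cos(m[2]),np.sin(m[2])
inv=lambda w:np.array([[c,s],[-s,c]])@(np.array(w)[:2]-m[:2])
o=r.observe();print("t",o["time_s"],"tcp mill",inv(o["eef_pos"]).round(4),o["eef_pos"].round(4),"F",o["force"].round(2),"q",o["joint_positions"].round(2))
w=snapshot("wrist");d["wrist"]=w
a=w["img"].copy()
# rectify the plane through the jar axis: mill x -0.19..0.13 , y -0.08..0.08 at height z ; 2.5 px/mm
def rect(z,name="wrist"):
    P=np.float32([(-.19,-.07),(.13,-.07),(.13,.07),(-.19,.07)])
    src=np.float32([proj(name,T(m,(x,y,z))) for x,y in P]);dst=np.float32([((x+.19)*2500,(y+.07)*2500) for x,y in P])
    return cv2.warpPerspective(d[name]["img"],cv2.getPerspectiveTransform(src,dst),(800,350))
E
python3 - <<'E'
from look import *
t=rect(.036)[:,:,::-1];cv2.imwrite("/tmp/t.png",t)
g=t.astype(float).mean(2)
for y in(-.04,-.02,0.005,.02,.04):
    row=g[int((y+.07)*2500)-5:int((y+.07)*2500)+5].mean(0);print(y,row[0:330:10].astype(int))
E
```

```text
t 4.8667 tcp mill [-0.1559 -0.0014] [ 0.5519 -0.1724  0.0388] F [-5.95 -6.93 14.57] q [-0.39  0.13  1.94 -0.01  1.07 -0.26]
-0.04 [ 81 115  98  75  40  40  42  45  47  48  56 105 107 106 156 156 169 180
 187 192 193 187 186 180 166 142 214 215 217 218 219 221 222]
-0.02 [ 74  74  69  75  42  45  47 120  97 126 120 112 176 189 198 207 220 233
 233 228 214 200 191 180 167 141 221 223 224 225 227 228 229]
0.005 [ 73  73  70  61  43  46  47 120  99 129 111 113 178 192 199 208 223 234
 232 225 211 198 192 179 166 137 221 222 224 226 227 228 229]
0.02 [ 73  72  67  60  40  42  45 120  97 128 104 112 122 180 199 208 223 232
 228 222 208 197 189 177 163 133 218 220 221 222 223 224 225]
0.04 [ 73  71  66  58  37  37  40  42  45  46  84 112 119 122 177 207 220 227
 222 216 203 194 187 173 159 139 215 216 218 219 220 221 222]
```

Contact came with an unexpected upward force, so I'll look before going on.

```bash
python3 - <<'E'
from look import *
g=lambda a:(255*np.clip(a.astype(float)/200,0,1)**.6).astype(np.uint8)
a=cv2.resize(d["wrist"]["img"][60:260,150:350,::-1],(400,400),interpolation=cv2.INTER_CUBIC)
b=cv2.resize(snapshot("scene")["img"][165:265,185:285,::-1],(400,400),interpolation=cv2.INTER_CUBIC)
cv2.imwrite("pics/p4.png",g(np.hstack([a,b])))
x,y=-.156,-.0014
for n,p in dict(inA=(x+.01,y+.033,.0168),outA=(x+.01,y+.045,.0168),inB=(x+.01,y-.033,.0168),outB=(x+.01,y-.045,.0168),bB=(x-.01,y-.033,.0168)).items():
    print(n,((proj("wrist",T(m,p))-[150,60])*2).round(),((proj("scene",T(m,p))-[185,165])*4).round()+[400,0])
E
```

```text
t 4.9167 tcp mill [-0.1556 -0.0015] [ 0.552  -0.1721  0.0389] F [-5.53 -5.52 12.06] q [-0.39  0.13  1.94 -0.01  1.07 -0.26]
inA [118. 278.] [516. 267.]
outA [ 87. 278.] [500. 259.]
inB [289. 278.] [607. 316.]
outB [320. 279.] [624. 325.]
bB [287. 327.] [586. 337.]
```

View pics/p4.png

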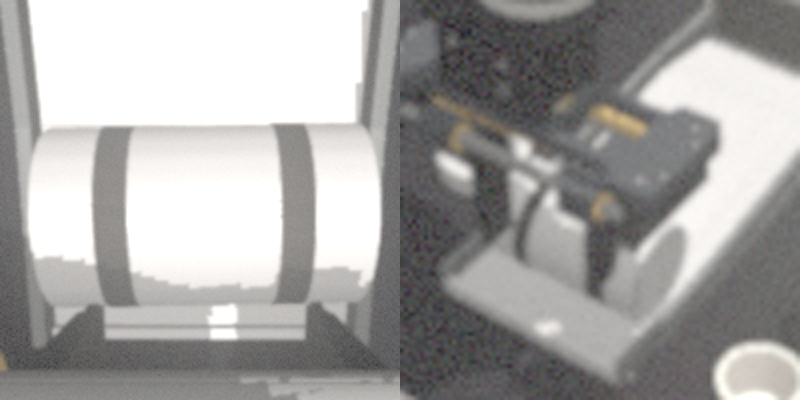

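The tips look about 20–25 mm higher than the nominal figure, so they pressed on the jar's upper back. I'll back off and lower until I feel the rib, to find the true tip height.

>>> {"method": "apply_moves", "body": {"series": [[[0, 0, 0.004], 0], [[-0.0004, -0.003, 0.001], 0], [[-0.0008, -0.006, 0], 0], [[-0.0008, -0.006, 0], 0], [[-0.0008, -0.006, 0], 0], [[0, 0, 0], 0], [[0, 0, 0], 0]]}}

```text
time_s: 5.6
eef_pos: [0.548, -0.1911, 0.0405]
tcp_rot: [-0.0, 0.751, 0.66, -0.0]
force: [-0.1, -0.1, 0.3]
grip_width: 0.066
grip_force: 0.0
```

>>> {"method": "apply_moves", "body": {"series": [[[0, 0, -0.002], 0], [[0, 0, -0.002], 0], [[0, 0, -0.002], 0], [[0, 0, 0], 0], [[0, 0, 0], 0]]}}

```text
time_s: 6.02
eef_pos: [0.5482, -0.1905, 0.0346]
tcp_rot: [-0.0, 0.751, 0.661, -0.0]
force: [0.2, -0.4, -0.4]
grip_width: 0.0663
grip_force: 0.0
```

```bash
python3 - <<'E'
from look import *
E
```

```text
t 6.0167 tcp mill [-0.1743 -0.    ] [ 0.5482 -0.1905  0.0346] F [ 0.2  -0.42 -0.36] q [-0.43  0.14  1.94  0.    1.07 -0.3 ]
```

>>> {"method": "apply_moves", "body": {"series": [[[0, 0, -0.001], 0], [[0, 0, -0.001], 0], [[0, 0, -0.001], 0], [[0, 0, -0.001], 0], [[0, 0, 0], 0], [[0, 0, 0], 0]]}}

```text
time_s: 6.57
eef_pos: [0.5483, -0.1907, 0.0308]
tcp_rot: [-0.0, 0.751, 0.661, -0.0]
force: [1.1, -0.2, -0.5]
grip_width: 0.0658
grip_force: 0.0
```

>>> {"method": "apply_moves", "body": {"series": [[[0, 0, -0.001], 0], [[0, 0, -0.001], 0], [[0, 0, -0.001], 0], [[0, 0, -0.001], 0], [[0, 0, 0], 0], [[0, 0, 0], 0]]}}

```text
time_s: 7.07
eef_pos: [0.5483, -0.1907, 0.0268]
tcp_rot: [-0.0, 0.751, 0.661, -0.0]
force: [-0.6, -0.1, -0.9]
grip_width: 0.0659
grip_force: 0.0
```

>>> {"method": "apply_moves", "body": {"series": [[[0, 0, -0.001], 0], [[0, 0, -0.001], 0], [[0, 0, -0.001], 0], [[0, 0, -0.001], 0], [[0, 0, 0], 0], [[0, 0, 0], 0]]}}

```text
time_s: 7.57
eef_pos: [0.5483, -0.1907, 0.0228]
tcp_rot: [-0.0, 0.751, 0.661, -0.0]
force: [-0.4, -1.0, 0.0]
grip_width: 0.0661
grip_force: 0.0
```

The tips are at least 10 mm higher than nominal, because there was no contact even below the rib top. They should now be at about 22–25 mm, below the jar's axis. I'll push at this height.

>>> {"method": "apply_moves", "body": {"series": [[[0.0003, 0.0025, 0], 0], [[0.0003, 0.0025, 0], 0], [[0.0003, 0.0025, 0], 0], [[0.0004, 0.0025, 0], 0], [[0.0003, 0.0025, 0], 0], [[0.0003, 0.002, 0], 0], [[0.0002, 0.002, 0], 0]]}}

```text
time_s: 8.15
eef_pos: [0.5505, -0.1739, 0.023]
tcp_rot: [0.0, 0.751, 0.661, 0.0]
force: [0.9, -0.5, -0.0]
grip_width: 0.0662
grip_force: 0.0
```

>>> {"method": "apply_moves", "body": {"series": [[[0.0003, 0.002, 0], 0], [[0.0003, 0.002, 0], 0], [[0.0002, 0.002, 0], 0], [[0.0003, 0.002, 0], 0]]}}

```text
time_s: 8.48
eef_pos: [0.5516, -0.1661, 0.023]
tcp_rot: [-0.0, 0.751, 0.661, -0.0]
force: [0.1, -0.2, 0.4]
grip_width: 0.066
grip_force: 0.1
```

```bash
cat >> look.py <<'E'
def prof(z=.036,lo=0,hi=800):
    g=rect(z).astype(float).mean(2)
    for y in(-.04,-.02,0.005,.02,.04):
        row=g[int((y+.07)*2500)-5:int((y+.07)*2500)+5].mean(0);e=np.diff(cv2.GaussianBlur(row[None],(0,0),3)[0])
        k=[i for i in range(lo+5,min(hi,795)) if abs(e[i])>4 and abs(e[i])==abs(e[i-4:i+5]).max()]
        print(y,[(round(i/2.5-190),int(e[i])) for i in k])
E
python3 -c "
from look import *
prof()"
```

```text
t 8.4833 tcp mill [-0.1497 -0.0003] [ 0.5516 -0.1661  0.023 ] F [ 0.08 -0.17  0.44] q [-0.39  0.14  1.95  0.    1.04 -0.26]
-0.04 [(-180, 5), (-163, -4), (-141, 6), (-129, 4), (-76, 9), (-18, -29)]
-0.02 [(-161, 6), (-135, 6), (-77, 10), (-18, -30)]
0.005 [(-161, 7), (-136, 6), (-78, 9), (-18, -30)]
0.02 [(-181, 4), (-161, 7), (-132, 7), (-78, 9), (-18, -29)]
0.04 [(-181, 4), (-142, 6), (-128, 7), (-78, 9), (-18, -29)]
```

Light contact, and the jar is now square, with its front edge at about -77 mm on every sampled line. Continuing up the ramp.

>>> {"method": "apply_moves", "body": {"series": [[[0.0003, 0.0022, 0], 0], [[0.0003, 0.0022, 0], 0], [[0.0003, 0.0022, 0], 0], [[0.0003, 0.0022, 0], 0], [[0.0002, 0.0022, 0], 0], [[0.0003, 0.0022, 0], 0], [[0.0003, 0.0022, 0], 0], [[0.0003, 0.0022, 0], 0], [[0.0003, 0.0022, 0], 0], [[0.0002, 0.0022, 0], 0], [[0.0003, 0.0022, 0.0003], 0], [[0.0003, 0.0022, 0.0003], 0]]}}

```text
time_s: 9.53
eef_pos: [0.5555, -0.1403, 0.0242]
tcp_rot: [0.001, 0.751, 0.661, 0.0]
force: [-0.3, -3.7, 1.9]
grip_width: 0.0657
grip_force: 1.9
```

>>> {"method": "apply_moves", "body": {"series": [[[0.0003, 0.0022, 0.0003], 0], [[0.0003, 0.0022, 0.0003], 0], [[0.0003, 0.0022, 0.0003], 0], [[0.0003, 0.0022, 0.0003], 0], [[0.0002, 0.0022, 0.0003], 0], [[0.0003, 0.0022, 0.0003], 0], [[0.0003, 0.0022, 0.0003], 0], [[0.0003, 0.0022, 0.0003], 0], [[0.0003, 0.0022, 0.0003], 0], [[0.0002, 0.0022, 0.0003], 0], [[0.0003, 0.0022, 0.0003], 0], [[0.0003, 0.0022, 0.0003], 0]]}}

```text
time_s: 10.53
eef_pos: [0.5584, -0.1132, 0.0272]
tcp_rot: [-0.0, 0.751, 0.661, -0.0]
force: [-0.8, -4.7, 2.3]
grip_width: 0.066
grip_force: 1.9
```

```bash
python3 -c "
from look import *
prof(.045)"
```

```text
t 10.5333 tcp mill [-0.0964 -0.0003] [ 0.5584 -0.1132  0.0272] F [-0.82 -4.66  2.26] q [-0.29  0.13  1.97 -0.    1.05 -0.17]
-0.04 [(-142, 12), (-127, -11), (-108, -4), (-87, 6), (-76, 7), (-25, 9), (33, -30)]
-0.02 [(-142, 12), (-125, -13), (-106, 6), (-81, 6), (-25, 9), (33, -30)]
0.005 [(-142, 12), (-126, -7), (-106, 7), (-80, 7), (-25, 9), (33, -30)]
0.02 [(-142, 5), (-125, -5), (-106, 7), (-77, 7), (-25, 10), (33, -30)]
0.04 [(-144, 5), (-125, -4), (-87, 6), (-74, 8), (-25, 9), (33, -29)]
```

>>> {"method": "apply_moves", "body": {"series": [[[0.0003, 0.0022, 0.0003], 0], [[0.0003, 0.0022, 0.0003], 0], [[0.0003, 0.0022, 0.0003], 0], [[0.0003, 0.0022, 0.0003], 0], [[0.0002, 0.0022, 0.0003], 0], [[0.0003, 0.0022, 0.0003], 0], [[0.0003, 0.0022, 0.0003], 0], [[0.0003, 0.0022, 0.0003], 0], [[0.0003, 0.0022, 0.0003], 0], [[0.0002, 0.0022, 0.0003], 0], [[0.0003, 0.0022, 0.0003], 0], [[0.0003, 0.0022, 0.0003], 0]]}}

```text
time_s: 11.58
eef_pos: [0.5618, -0.0868, 0.0307]
tcp_rot: [-0.0, 0.751, 0.661, -0.0]
force: [0.5, -3.5, 2.8]
grip_width: 0.0658
grip_force: 1.9
```

>>> {"method": "apply_moves", "body": {"series": [[[0.0003, 0.0022, 0.0003], 0], [[0.0003, 0.0022, 0.0003], 0], [[0.0003, 0.0022, 0.0003], 0], [[0.0003, 0.0022, 0.0003], 0], [[0.0002, 0.0022, 0.0003], 0], [[0.0003, 0.0022, 0.0003], 0], [[0.0003, 0.0022, 0.0003], 0], [[0.0003, 0.0022, 0.0003], 0], [[0.0003, 0.0022, 0.0003], 0], [[0.0002, 0.0022, 0.0003], 0], [[0.0003, 0.0022, 0.0003], 0], [[0.0003, 0.0022, 0.0003], 0]]}}

```text
time_s: 12.58
eef_pos: [0.5652, -0.0604, 0.0344]
tcp_rot: [-0.0, 0.751, 0.661, -0.0]
force: [-0.9, -3.7, 3.5]
grip_width: 0.0658
grip_force: 1.9
```

>>> {"method": "apply_moves", "body": {"series": [[[0.0003, 0.0022, 0.0003], 0], [[0.0003, 0.0022, 0.0003], 0], [[0.0003, 0.0022, 0.0003], 0], [[0.0003, 0.0022, 0.0003], 0], [[0.0002, 0.0022, 0.0003], 0], [[0.0003, 0.0022, 0.0003], 0], [[0.0003, 0.0022, 0.0003], 0], [[0.0003, 0.0022, 0.0003], 0], [[0.0003, 0.0022, 0.0003], 0], [[0.0002, 0.0022, 0.0003], 0], [[0.0003, 0.0022, 0.0003], 0], [[0.0003, 0.0022, 0.0003], 0]]}}

```text
time_s: 13.58
eef_pos: [0.5686, -0.034, 0.038]
tcp_rot: [-0.0, 0.751, 0.661, -0.0]
force: [-0.5, -3.7, 2.9]
grip_width: 0.0664
grip_force: 1.9
```

```bash
python3 -c "
from look import *
prof(.052)"
```

```text
t 13.5833 tcp mill [-0.0165 -0.0003] [ 0.5686 -0.034   0.038 ] F [-0.51 -3.71  2.87] q [-0.15  0.11  1.96  0.    1.07 -0.03]
-0.04 [(-67, 16), (-47, -10), (-30, -4), (-8, 6), (4, 6), (55, 11), (97, -9), (101, -11)]
-0.02 [(-67, 16), (-47, -14), (-28, 7), (-2, 6), (55, 10), (95, -10), (101, -11)]
0.005 [(-67, 16), (-47, -14), (-28, 7), (1, 6), (55, 10), (95, -10), (101, -10)]
0.02 [(-67, 8), (-47, -5), (-28, 7), (3, 8), (55, 10), (96, -9), (100, -10)]
0.04 [(-67, 8), (-47, -5), (-8, 6), (4, 6), (55, 10), (95, -9), (100, -10)]
```

>>> {"method": "apply_moves", "body": {"series": [[[0.0003, 0.0022, 0.0003], 0], [[0.0003, 0.0022, 0.0003], 0], [[0.0003, 0.0022, 0.0003], 0], [[0.0003, 0.0022, 0.0003], 0], [[0.0002, 0.0022, 0.0002], 0], [[0.0003, 0.0022, 0.0002], 0], [[0.0003, 0.0022, 0], 0], [[0.0003, 0.0022, 0], 0], [[0.0003, 0.0022, 0], 0], [[0.0002, 0.0022, 0], 0], [[0.0003, 0.002, 0], 0], [[0.0003, 0.002, 0], 0]]}}

```text
time_s: 14.63
eef_pos: [0.5717, -0.0073, 0.0391]
tcp_rot: [-0.001, 0.751, 0.66, 0.0]
force: [0.1, -0.9, 0.9]
grip_width: 0.066
grip_force: 0.0
```

>>> {"method": "apply_moves", "body": {"series": [[[0.0002, 0.0016, 0], 0], [[0.0002, 0.0016, 0], 0], [[0.0002, 0.0016, 0], 0], [[0.0002, 0.0016, 0], 0], [[0.0002, 0.0016, 0], 0], [[0.0002, 0.0016, 0], 0], [[0.0002, 0.0016, 0], 0], [[0.0002, 0.0016, 0], 0], [[0.0002, 0.0016, 0], 0], [[0.0002, 0.0016, 0], 0], [[0.0002, 0.0016, 0], 0], [[0.0002, 0.0016, 0], 0]]}}

```text
time_s: 15.63
eef_pos: [0.5744, 0.0111, 0.0396]
tcp_rot: [-0.0, 0.751, 0.661, 0.0]
force: [0.3, -0.4, -0.0]
grip_width: 0.0657
grip_force: 0.0
```

```bash
python3 -c "
from look import *
prof(.05)"
```

```text
t 15.6333 tcp mill [ 0.029  -0.0004] [0.5744 0.0111 0.0396] F [ 0.31 -0.36 -0.04] q [-0.07  0.12  1.95  0.    1.07  0.05]
-0.04 [(-24, 15), (-4, -10), (14, -4), (38, 6), (52, 4), (111, -10), (117, 5), (127, 9)]
-0.02 [(-24, 15), (-4, -13), (16, 6), (111, -9), (117, 5), (127, 9)]
0.005 [(-24, 14), (-4, -10), (16, 6), (111, -9), (117, 5), (127, 8)]
0.02 [(-24, 7), (-4, -5), (16, 6), (111, -9), (117, 5), (127, 8)]
0.04 [(-24, 8), (-4, -5), (37, 7), (111, -9), (117, 5), (127, 9)]
```

The jar rolled onto the stop, with its front edge at about 111 mm. I'll follow it to make sure it is home.

>>> {"method": "apply_moves", "body": {"series": [[[0.0002, 0.0016, 0], 0], [[0.0002, 0.0016, 0], 0], [[0.0002, 0.0016, 0], 0], [[0.0002, 0.0016, 0], 0], [[0.0001, 0.001, 0], 0], [[0.0001, 0.001, 0], 0], [[0.0001, 0.001, 0], 0], [[0, 0, 0], 0]]}}

```text
time_s: 16.35
eef_pos: [0.5755, 0.0205, 0.0396]
tcp_rot: [-0.0, 0.751, 0.661, 0.0]
force: [0.5, 0.1, -0.5]
grip_width: 0.0661
grip_force: 0.0
```

>>> {"method": "apply_moves", "body": {"series": [[[0.0001, 0.001, 0], 0], [[0.0001, 0.001, 0], 0], [[0, 0, 0], 0], [[0, 0, 0], 0]]}}

```text
time_s: 16.68
eef_pos: [0.5756, 0.0219, 0.0395]
tcp_rot: [0.0, 0.751, 0.661, -0.0]
force: [-0.3, -2.8, 0.9]
grip_width: 0.0661
grip_force: 1.4
```

Contact against the stop at TCP mill x = 0.040, so the jar is at 0.080, exactly home. Now I'll back off, rise, close the fingers and go over the button.

>>> {"method": "apply_moves", "body": {"series": [[[0, -0.001, 0], 0], [[-0.0004, -0.003, 0], 0], [[-0.0006, -0.005, 0], 0], [[-0.0008, -0.006, 0], 0], [[-0.0008, -0.006, 0], 0], [[0, 0, 0.02], 0], [[0, 0, 0.03], 0], [[0, 0, 0.03], 0], [[0, 0, 0.03], 0], [[0, 0, 0.03], 0], [[0, 0, 0.02], 0], [[0, 0, 0], 0]]}}

```text
time_s: 17.68
eef_pos: [0.5761, 0.0006, 0.206]
tcp_rot: [0.004, 0.751, 0.66, 0.004]
force: [1.0, 0.1, 0.8]
grip_width: 0.066
grip_force: 0.0
```

>>> {"method": "apply_moves", "body": {"series": [[[0.005, 0.018, 0], 0], [[0.005, 0.018, 0], 0], [[0.005, 0.018, 0], 0], [[0.005, 0.018, 0], 0], [[0.005, 0.018, 0], 0], [[0.005, 0.018, 0], 0], [[0.005, 0.018, 0], 0], [[0.003, 0.018, 0], 0], [[0, 0, 0], 0], [[0, 0, 0], 0], [[0, 0, 0], 0]], "grip": 0}}

```text
time_s: 18.6
eef_pos: [0.6106, 0.1446, 0.1985]
tcp_rot: [-0.0, 0.751, 0.661, -0.001]
force: [-0.1, -0.6, 0.2]
grip_width: 0.0015
grip_force: 0.0
```

```bash
python3 -c "
from look import *
prof(.05)"
```

```text
t 18.6 tcp mill [ 0.1659 -0.0193] [0.6106 0.1446 0.1985] F [-0.14 -0.6   0.19] q [ 0.15  0.08  1.71 -0.    1.36  0.27]
-0.04 [(110, 12)]
-0.02 [(-1, 8), (40, -7), (76, 10), (109, 8), (122, 5)]
0.005 [(109, 6)]
0.02 [(109, 6)]
0.04 [(109, 6)]
```

>>> {"method": "apply_moves", "body": {"series": [[[0.001, 0.001, -0.015], 0], [[0, 0, -0.015], 0], [[0, 0, -0.012], 0], [[0, 0, -0.008], 0], [[0, 0, -0.005], 0], [[0, 0, -0.002], 0], [[0, 0, -0.002], 0], [[0, 0, -0.002], 0], [[0, 0, -0.002], 0], [[0, 0, -0.002], 0], [[0, 0, 0], 0]]}}

```text
time_s: 19.57
eef_pos: [0.612, 0.1464, 0.1345]
tcp_rot: [0.0, 0.751, 0.661, -0.0]
force: [-0.2, 0.5, -0.6]
grip_width: 0.0006
grip_force: 0.0
```

>>> {"method": "apply_moves", "body": {"series": [[[0, 0, -0.002], 0], [[0, 0, -0.002], 0], [[0, 0, -0.002], 0], [[0, 0, -0.002], 0], [[0, 0, 0], 0]]}}

```text
time_s: 19.98
eef_pos: [0.6117, 0.1463, 0.1259]
tcp_rot: [-0.0, 0.751, 0.661, -0.0]
force: [0.1, -0.2, -0.1]
grip_width: 0.0005
grip_force: 0.0
```

>>> {"method": "apply_moves", "body": {"series": [[[0, 0, -0.002], 0], [[0, 0, -0.002], 0], [[0, 0, 0], 0]]}}

```text
time_s: 20.23
eef_pos: [0.6118, 0.1463, 0.122]
tcp_rot: [-0.0, 0.751, 0.661, -0.0]
force: [-0.8, 0.9, -0.2]
grip_width: 0.0
grip_force: 0.0
```

>>> {"method": "apply_moves", "body": {"series": [[[0, 0, -0.002], 0], [[0, 0, -0.002], 0], [[0, 0, -0.002], 0], [[0, 0, -0.001], 0], [[0, 0, 0], 0]]}}

```text
time_s: 20.65
eef_pos: [0.6118, 0.1463, 0.1151]
tcp_rot: [-0.0, 0.751, 0.661, -0.0]
force: [0.2, -0.4, 0.0]
grip_width: 0.0003
grip_force: 0.0
```

>>> {"method": "apply_moves", "body": {"series": [[[0, 0, -0.0015], 0], [[0, 0, -0.0015], 0], [[0, 0, 0], 0]]}}

```text
time_s: 20.9
eef_pos: [0.6119, 0.1463, 0.1122]
tcp_rot: [-0.0, 0.751, 0.661, -0.0]
force: [-0.2, -0.6, 0.3]
grip_width: 0.0005
grip_force: 0.0
```

>>> {"method": "apply_moves", "body": {"series": [[[0, 0, -0.0015], 0], [[0, 0, -0.0015], 0], [[0, 0, 0], 0]]}}

```text
time_s: 21.15
eef_pos: [0.6118, 0.1463, 0.1091]
tcp_rot: [-0.0, 0.751, 0.661, -0.0]
force: [0.9, 0.5, -0.3]
grip_width: 0.0003
grip_force: 0.0
```

>>> {"method": "apply_moves", "body": {"series": [[[0, 0, -0.0015], 0], [[0, 0, -0.0015], 0], [[0, 0, 0], 0]]}}

```text
time_s: 21.4
eef_pos: [0.6119, 0.1463, 0.1061]
tcp_rot: [-0.0, 0.751, 0.661, -0.0]
force: [-0.2, -0.1, 0.8]
grip_width: 0.0005
grip_force: 0.0
```

>>> {"method": "apply_moves", "body": {"series": [[[0, 0, -0.0015], 0], [[0, 0, -0.0015], 0], [[0, 0, 0], 0]]}}

```text
time_s: 21.65
eef_pos: [0.6118, 0.1463, 0.1031]
tcp_rot: [-0.0, 0.751, 0.661, -0.0]
force: [0.7, -1.0, -0.9]
grip_width: 0.0003
grip_force: 0.0
```

>>> {"method": "apply_moves", "body": {"series": [[[0, 0, -0.001], 0], [[0, 0, -0.001], 0], [[0, 0, 0], 0]]}}

```text
time_s: 21.9
eef_pos: [0.612, 0.1463, 0.1013]
tcp_rot: [-0.0, 0.751, 0.661, -0.0]
force: [0.3, 0.8, 0.1]
grip_width: 0.0004
grip_force: 0.0
```

>>> {"method": "apply_moves", "body": {"series": [[[0, 0, -0.001], 0], [[0, 0, -0.001], 0], [[0, 0, 0], 0]]}}

```text
time_s: 22.15
eef_pos: [0.612, 0.1463, 0.0993]
tcp_rot: [-0.0, 0.751, 0.661, -0.0]
force: [0.2, -0.0, -0.9]
grip_width: 0.0006
grip_force: 0.0
```

>>> {"method": "apply_moves", "body": {"series": [[[0, 0, -0.001], 0], [[0, 0, -0.001], 0], [[0, 0, 0], 0]]}}

```text
time_s: 22.4
eef_pos: [0.6119, 0.1463, 0.0973]
tcp_rot: [-0.0, 0.751, 0.661, -0.0]
force: [-0.2, 0.2, -0.2]
grip_width: 0.0003
grip_force: 0.0
```

>>> {"method": "apply_moves", "body": {"series": [[[0, 0, -0.001], 0], [[0, 0, -0.001], 0], [[0, 0, 0], 0]]}}

```text
time_s: 22.65
eef_pos: [0.6121, 0.1464, 0.0956]
tcp_rot: [0.0, 0.751, 0.661, 0.0]
force: [-0.2, 0.4, 0.9]
grip_width: 0.0002
grip_force: 0.7
```

>>> {"method": "apply_moves", "body": {"series": [[[0, 0, -0.001], 0], [[0, 0, -0.001], 0], [[0, 0, 0], 0]]}}

```text
time_s: 22.9
eef_pos: [0.6122, 0.1464, 0.0937]
tcp_rot: [0.0, 0.751, 0.661, 0.0]
force: [-1.4, -0.7, 1.8]
grip_width: 0.0006
grip_force: 1.2
```

>>> {"method": "apply_moves", "body": {"series": [[[0, 0, -0.001], 0], [[0, 0, -0.001], 0], [[0, 0, 0], 0]]}}

```text
time_s: 23.15
eef_pos: [0.6122, 0.1464, 0.0917]
tcp_rot: [0.0, 0.751, 0.661, 0.0]
force: [-1.0, 0.7, 3.4]
grip_width: 0.0004
grip_force: 1.6
```

The button's spring is taking load, with contact from about TCP 0.0965. Pressing on to the bottom.

>>> {"method": "apply_moves", "body": {"series": [[[0, 0, -0.001], 0], [[0, 0, -0.0005], 0], [[0, 0, -0.0005], 0], [[0, 0, 0], 0], [[0, 0, 0], 0]]}}

```text
time_s: 23.57
eef_pos: [0.6122, 0.1464, 0.0905]
tcp_rot: [0.0, 0.751, 0.661, 0.0]
force: [-1.9, -1.1, 7.1]
grip_width: 0.0007
grip_force: 3.4
```

>>> {"method": "apply_moves", "body": {"series": [[[0, 0, -0.0005], 0], [[0, 0, -0.0005], 0], [[0, 0, 0], 0], [[0, 0, 0], 0]]}}

```text
time_s: 23.9
eef_pos: [0.6123, 0.1464, 0.0905]
tcp_rot: [0.0, 0.751, 0.661, 0.0]
force: [-5.5, -0.8, 10.6]
grip_width: 0.0004
grip_force: 5.3
```

Bottomed out: z stopped at 0.0905 and the force climbed to 10.6 N. Releasing and checking the jar.

>>> {"method": "apply_moves", "body": {"series": [[[0, 0, 0.003], 0], [[0, 0, 0.004], 0], [[0, 0, 0.006], 0], [[0, 0, 0.01], 0], [[0, 0, 0.02], 0], [[0, 0, 0.03], 0], [[0, 0, 0.03], 0], [[0, 0, 0], 0], [[0, 0, 0], 0]]}}

```text
time_s: 24.65
eef_pos: [0.6136, 0.1466, 0.1948]
tcp_rot: [0.001, 0.751, 0.661, 0.002]
force: [-0.1, 0.3, -0.7]
grip_width: 0.0003
grip_force: 0.0
```

>>> {"method": "apply_moves", "body": {"series": [[[-0.005, -0.03, 0.01], 0], [[-0.005, -0.03, 0.01], 0], [[-0.005, -0.03, 0.01], 0], [[-0.005, -0.03, 0.01], 0], [[-0.005, -0.03, 0.01], 0], [[-0.005, -0.03, 0], 0], [[0, 0, 0], 0], [[0, 0, 0], 0], [[0, 0, 0], 0]]}}

```text
time_s: 25.4
eef_pos: [0.5814, -0.0332, 0.2399]
tcp_rot: [-0.001, 0.751, 0.661, -0.001]
force: [-0.4, 0.1, -0.2]
grip_width: 0.0006
grip_force: 0.0
```

```bash
python3 -c "
from look import *
prof(.05,400)
g=rect(.05).astype(float).mean(2)
print(g[::25,560:780:12].astype(int))
"
```

```text
t 25.4 tcp mill [-0.0141 -0.0129] [ 0.5814 -0.0332  0.2399] F [-0.44  0.14 -0.15] q [-0.15 -0.04  1.76  0.    1.43 -0.02]
-0.04 [(-15, 5), (48, -7), (111, -8), (118, 4), (127, 7)]
-0.02 [(-21, 6), (47, -6), (111, -8), (118, 4), (127, 7)]
0.005 [(-20, 5), (48, -8), (111, -8), (118, 4), (127, 7)]
0.02 [(-15, 6), (48, -7), (111, -8), (118, 4), (127, 7)]
0.04 [(-15, 5), (48, -6), (111, -8), (118, 5), (127, 7)]
[[ 52  52  51  50  51  51  51  48  49  50  50  48  44  46  45  48  47  60
   79]
 [ 98  97  97  96 101 105 107 104 102 104 105 108 109 106 108 105  58  56
  105]
 [196 196 198 199 134 139 153 167 177 201 219 220 203 189 178 161 107  60
  104]
 [193 193 196 159 105 135 153 167 177 201 221 221 205 189 177 162 113  58
  107]
 [198 199 199 161  62  60  62  64  64  64  63  64  64  63  63  59  56  62
  108]
 [195 195 196 135 106 135 154 168 178 201 220 220 205 186 181 161 114  62
  109]
 [197 199 200 162 107 136 154 167 179 203 221 220 203 189 180 162 115  63
  110]
 [198 198 200 163 107 137 153 168 179 202 220 220 202 189 178 162 111  64
  110]
 [195 196 198 160 106 134 151 168 178 202 220 219 203 189 179 162 112  62
  108]
 [198 199 200 151 105 135 153 168 178 201 218 217 201 187 179 163 112  64
  110]
 [196 197 197 158  61  60  62  63  62  63  63  65  64  64  62  62  57  65
  109]
 [198 199 200 147 103 131 154 166 176 200 216 215 198 188 179 161 111  62
  110]
 [200 199 200 164 123 137 152 164 177 198 215 213 198 185 177 159 104  62
  107]
 [100  99 101  93 102 105 104 104 104 105 105 105 105 105 103 105  53  56
  108]]
```

The jar spans 48–111 mm along x and lies square and centred, home against the stop. Handing in.

```bash
python3 -c "
from cell import r
print(r.hand_in())"
```

```text
the job is handed in; nothing more can be done
None
```

I pushed the jar up the ramp to its stop, where the last camera check showed it square and centred. I then pressed the start button fully down and released it, and handed the job in at about 25 s; no verdict came back, and I did not re-check the bystanders or the button's rise on camera.

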